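Draw the carrying board out from under a stack of tissue boxes

ROBOT

A 7-joint arm with a two-finger parallel gripper is mounted at the origin on a cart in front of the work surface, level with it; the furniture and walls round the work are solid. World frame = base frame: x ahead of the robot, y to its left, z up, the work surface at z = 0. Lengths are in m, angles in rad, forces in N, time in s.
With the tool pointing down it reaches from about 0.425 to 0.925 m from the base axis. Payload 6.8 kg.
Tool frame: the origin (TCP) lies midway between the tips of the shut fingers; the grasp point (between the pads) lies r.grip_point_offset behind it (r.grip_point_offset is the distance from the TCP to the grasp point, in m); z points along the fingers, y is the direction in which the jaws open and shut (so a half turn about z gives the same grasp; the last joint's range is limited). The gripper opens to 85 mm and grips with 20 to 120 N. Pads are 22 mm wide; open, the fingers measure 114 mm over their backs; the gripper's body (76 mm by 85 mm) begins 54 mm behind the grasp point. The pads swing forward as they close: fully open they stand 13 mm farther back than shut.
Start: joints at [-1.216, 0.477, 0.022, 1.555, -0.011, 1.109, -0.083], TCP at [0.301, 0.604, 0.231] pointing down, gripper open.
Joint ranges: [-2.96, 2.96], [-0.34, 2.1], [-1.41, 1.46], [0.24, 2.44], [-1.37, 4.51], [0.17, 1.92], [-2.96, 2.96]. Speed limits (rad/s): [2.39, 2.39, 3.14, 3.14, 3.14, 3.14, 3.14].

INTERFACE

Orientations are given as a rotation vector (axis times angle).
In Python, from bench import r gives the robot as it stands. The module is installed in compiled form; this text tells all that it offers.
- The arm moves only by the tool play_rows, never from a script. Its argument "deltas" is a list of rows, each a list of 3 entries, a list of its own where there are three numbers: the finger opening in mm, from 0 to 85.4, then the shift along the tool's x, y, z in mm, then the turn, a rotation vector about the tool's x, y, z in rad. A call has 1 to 8 rows; each row is the pose to reach, as a shift and turn from the pose measured when the call began, along the tool's axes at that moment; what a row does not reach only later rows make up. A row lasts 1/8 s, in which the tool goes at most 62.5 mm and 10.7 degrees, less where a joint would pass 70% of its speed; a pose out of reach is approached as far as the arm can. A call with a gripper value outside its range is refused whole. The fingers move at their own pace and stop on an object; "squeeze" is the grip in N (left out, the last holds). Time passes only in rows, so rows that repeat a pose let the fingers close. It gives the time, the measured TCP pose, the force and the opening at its end, in the units of the state.
- r.get_obs(): the state, without advancing time (a new reading comes with each control period).
- r.grab_frame(name): name is "scene" or "top" or "wrist"; returns (picture, depth): 384x512x3 uint8, red, green, blue; 384x512 float32, m along the optical axis (not along the pixel's ray), 0 where there is no reading.
- r.camera_model(name): a dict with "mtx" (3x3 intrinsics, pixels), "rvec" (rotation vector, rad) and "tvec" (3), from world to camera coordinates, as OpenCV has them; the wrist camera has in their place "T_tool_cam" (4x4, takes a point from camera to tool coordinates, whose origin is the TCP and whose axes are the flange's). Camera axes: x right, y down, z forward; pixel columns grow to the right and rows downward; lengths in m; the calibration is good to about 2 mm. A picture is of the moment at which its call begins: read the wrist's pose just before it. camera_model takes no time and is no camera call.
- r.hand_in(): hands the job in, once; it reports no verdict.
The state is a dict: "clock": time; "joints": joint angles; "qvel": joint speeds; "tau": joint torques, N m; "tcp_pos": TCP position; "orientation": TCP orientation; "contact_force": force on the tool from outside, world axes, zero at the start; "moment": the same for the moment, N m; "grip_width": finger opening in m.
Only numpy, scipy, OpenCV 4.12 (cv2) and the standard library are available. Lean on these libraries where they do the work, as an engineer would, in place of code of your own. Each camera call takes 0.05 s, during which the arm holds its last target. There are 200 camera calls.

TASK

A stack of three flat boxes of lens tissues stands on a plywood carrying board behind a low stop bracket. Draw the board by its upturned grip straight out under the bracket, so that the bracket holds the boxes back and they settle on the desk, still neatly stacked and upright behind it. Leave the board lying flat on the desk, wholly out in front of the bracket's bar; do not touch the boxes and leave the other things where they are.

Things in the scene. Friction and masses are not known exactly. Their poses are not given: they have to be found in the camera images.
- bracket: Fixed grey stop bracket, a low bridge: bar 150 mm wide (along y), 6 mm thick (x -3 to +3 mm), 10 to 43 mm above the desk, on two legs 122 mm apart inside, feet out to 95 mm either side. Origin on the desk under the bar's middle; its x axis points to the boxes' side, so the board is drawn out along its -x, roughly towards the robot (desk's front edge: x = 0.375). z up.
- board_grip (a point): Centre of the board's upturned aluminium grip: 8 mm thick (x), 64 mm wide (y), from 5 to 41 mm above the desk; this point at 23 mm. Axes are the board's: x along its length to the boxes, z up. At first 75 to 95 mm of bare board lies between grip and bar: room for closed fingertips above the board to hook the grip from behind. Drawing takes under 10 N.
- board_tail (a point): Middle of the board's rear end face, at first under the boxes; 172 mm along the board's x from board_grip, 2.5 mm above the board's underside. The board is loose plywood, 176 mm long, 88 mm wide, 5 mm thick, about 0.3 kg; the grip's outer face is flush with its front end. Same axes as board_grip.
- box_low: Lowest box: a flat closed box of lens tissues, 70 x 105 x 22 mm, about 0.15 kg, long side (its y) across the board; origin at the centre of its underside, 5 mm above the desk at first. Its front face stands 2 to 13 mm behind the bar, and the bar will stop it there.
- box_mid: Middle box, alike, 70 x 105 x 22 mm, on the lowest one; origin at the centre of its underside.
- box_top: Top box, alike, 70 x 105 x 22 mm, on the middle one; origin at the centre of its underside. The stack reaches 71 mm above the desk at the start.
- petri: Bystander: petri dish, 58 mm across, 14 mm high, loose on the desk beside the bracket; origin at the centre of its underside.
- vial: Bystander: small capped vial, 23 mm across, 58 mm high, upright on the desk on the other side of the bracket; origin at the centre of its underside.
- wash_bottle: Bystander: white bottle with a red cap, 63 mm across, 151 mm high, on the left of the work; origin at the centre of its underside.
- tweezers: Bystander: light-coloured tweezers, 123 x 16 x 11 mm, lying flat at the right, near the wall; origin at the centre of their underside.
There are look-alikes about, which are no part of the job. Leave any black look-alike of the box_mid alone.

How it is judged:
By the outcome, as a careful person would: the job done as asked, in the order asked, and still so for the second after the job is handed in, with the robot touching nothing.
It also fails if it takes over 42 s, if anything falls off the work surface, if the arm or the gripper's body presses on something with over 40 N, if the wrist force passes 120 N, or if a joint passes its speed limit or range.

## Working session

There is one attempt and no reset: what is moved stays moved. The work goes in short steps, Python scripts to look and compute and a tool call to move; the robot and the scene stay as the last step left them, time stands still between calls to the robot, and variables do not carry over. Pictures are saved under pics/ and viewed, about 8 in all and at most 12, crops included, and the job is handed in when it is done.

Besides the shell and the picture viewer there is one more tool, called by a JSON object that holds its "fn" and its "kwargs". play_rows: Moves the arm, as the interface text tells. Its arguments: {"type":"object","properties":{"deltas":{"type":"array"},"squeeze":{"type":"number"}},"required":["deltas"]}

```bash
mkdir -p pics; cat > h.py <<'E'
from bench import r
import numpy as np, cv2
from scipy.spatial.transform import Rotation as R
def shot(n):
    o=r.get_obs(); im,d=r.grab_frame(n); m=r.camera_model(n); K=np.array(m["mtx"])
    if n=="wrist":
        T=np.eye(4);T[:3,:3]=R.from_rotvec(o["orientation"]).as_matrix();T[:3,3]=o["tcp_pos"]
        C=T@np.array(m["T_tool_cam"])
    else:
        E=np.eye(4);E[:3,:3]=cv2.Rodrigues(np.array(m["rvec"],float))[0];E[:3,3]=np.ravel(m["tvec"]);C=np.linalg.inv(E)
    np.savez(f"{n}.npz",im=im,d=d,K=K,C=C); return im,d,K,C
def load(n):
    z=np.load(f"{n}.npz"); return z["im"],z["d"],z["K"],z["C"]
def ray(K,C,uv,z):
    p=C[:3,:3]@np.linalg.inv(K)@np.array([*uv,1.]); return C[:3,3]+p*(z-C[2,3])/p[2]
def cloud(d,K,C):
    v,u=np.indices(d.shape); p=np.stack([u,v,np.ones_like(u)],-1)@np.linalg.inv(K).T*d[...,None]
    return p@C[:3,:3].T+C[:3,3]
E
python3 - <<'E'
from h import *
for n in("top","scene"):
    im,*_=shot(n); cv2.imwrite(f"pics/{n}0.png",im[...,::-1])
o=r.get_obs();print(o,r.grip_point_offset)
print(R.from_rotvec(o["orientation"]).as_matrix().round(3))
E
```

```text
{'clock': 0.1, 'joints': array([-1.21610663,  0.477739  ,  0.02234069,  1.55634121, -0.01150097,
        1.10929316, -0.08306681]), 'qvel': array([ 0.00264182, -0.00066876, -0.00178402, -0.00420911,  0.00048466,
       -0.00116533,  0.00173173]), 'tau': array([ 5.17179622e-03, -5.97762144e+01,  1.61380872e+00, -2.81955332e+01,
        1.28315089e-02,  5.03688992e-03, -9.80590926e-06]), 'tcp_pos': array([0.3011234 , 0.60352041, 0.23041324]), 'orientation': array([-7.20334550e-01, -3.05762459e+00,  2.56275360e-03]), 'contact_force': array([-0.02441586,  0.28347072, -0.46774038]), 'moment': array([ 0.00652014, -0.01177525, -0.0084682 ]), 'grip_width': 0.08533357565662571} 0.0187
[[-0.895  0.446 -0.001]
 [ 0.446  0.895 -0.002]
 [-0.    -0.002 -1.   ]]
```

View pics/top0.png

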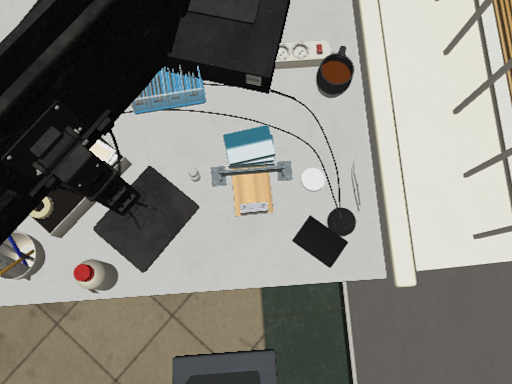

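View pics/scene0.png

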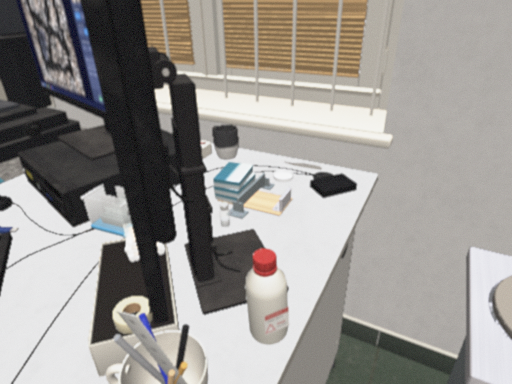

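The top view shows the bracket bar at about (250,170), the teal stack at (250,147), the bare board at (253,190) and the grip at (254,208). The vial is at (195,174) and the petri dish at (313,180). Next I'll get metric positions from the depth data.

```bash
python3 - <<'E'
from h import *
im,d,K,C=load("top"); P=cloud(d,K,C)
print(C[:3,3])
hsv=cv2.cvtColor(im,cv2.COLOR_RGB2HSV)
for n,uv in dict(stack=(250,138),barL=(225,174),barM=(252,170),barR=(280,168),board=(253,190),grip=(254,208),vial=(195,174),petri=(313,180),desk=(220,220),armpad=(150,215)).items(): print(n,P[uv[1],uv[0]].round(3),hsv[uv[1],uv[0]])
reg=np.zeros(d.shape,bool);reg[160:220,225:285]=1
m=reg&(hsv[...,0]>8)&(hsv[...,0]<28)&(hsv[...,1]>70)
v,u=np.nonzero(m);rc=cv2.minAreaRect(np.c_[u,v].astype(np.float32));print("board",rc,[ray(K,C,q,.005).round(4) for q in cv2.boxPoints(rc)])
g=reg&(P[...,2]>.03)&(np.indices(d.shape)[0]>195)
v,u=np.nonzero(g);rc=cv2.minAreaRect(np.c_[u,v].astype(np.float32));print("grip",rc,[ray(K,C,q,.041).round(4) for q in cv2.boxPoints(rc)])
c=im[110:230,180:340,::-1];cv2.imwrite("pics/c1.png",cv2.resize(c,None,fx=5,fy=5,interpolation=cv2.INTER_CUBIC))
E
```

```text
[ 0.38245572 -0.10752221  1.12069478]
stack [ 0.716 -0.131  0.064] [ 97 154 137]
barL [ 0.646 -0.068  0.023] [75  8 63]
barM [ 0.646 -0.13   0.043] [ 88  23 142]
barR [ 0.646 -0.194  0.045] [78 14 90]
board [ 0.608 -0.13   0.003] [ 19  95 225]
grip [ 0.56  -0.129  0.038] [ 10   4 194]
vial [ 0.643 -0.002  0.056] [ 30   6 171]
petri [ 0.62  -0.271  0.011] [ 90   2 229]
desk [ 0.382 -0.108  1.121] [ 40   4 197]
armpad [0.566 0.112 0.002] [ 8 20 52]
board ((251.7948455810547, 190.21339416503906), (46.877769470214844, 37.18113708496094), 84.47245788574219) [array([ 0.6625, -0.0822,  0.005 ]), array([ 0.6649, -0.1698,  0.005 ]), array([ 0.5532, -0.1715,  0.005 ]), array([ 0.551 , -0.0856,  0.005 ])]
grip ((255.35147094726562, 204.5148468017578), (14.229032516479492, 51.94094467163086), 84.2894058227539) [array([ 0.5813, -0.0734,  0.041 ]), array([ 0.5849, -0.1904,  0.041 ]), array([ 0.5524, -0.1909,  0.041 ]), array([ 0.549 , -0.0746,  0.041 ])]
```

View pics/c1.png

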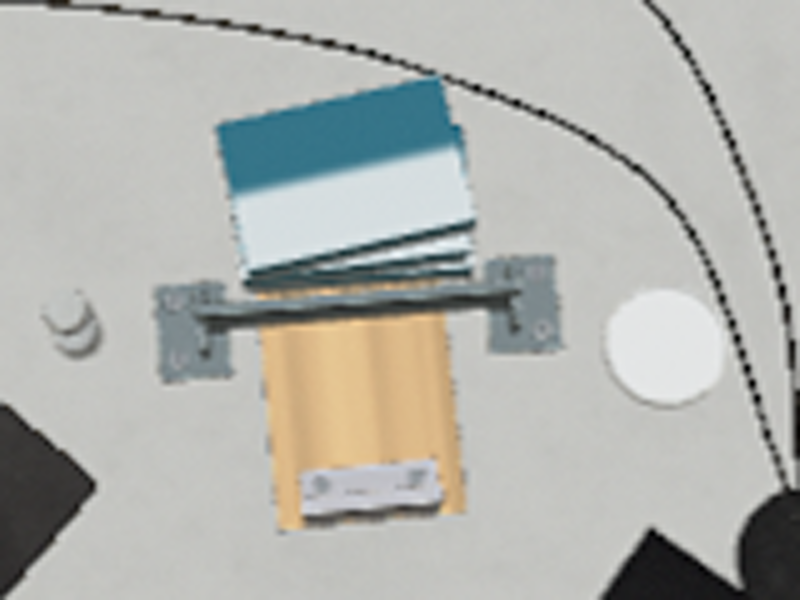

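The crop shows the bar running from (205,318) to (510,297), the grip's inner top edge at about (303,470)–(438,460), and the two upper boxes slightly twisted. Before moving I'll compute the geometry and map the obstacles on the way there.

```bash
python3 - <<'E'
from h import *
im,d,K,C=load("top")
f=lambda x,y,z:ray(K,C,((x+.5)/5-.5+180,(y+.5)/5-.5+110),z)
def line(n,a,b,z):
    p,q=f(*a,z),f(*b,z);t=p-q;print(n,p.round(4),q.round(4),"mid",((p+q)/2).round(4),"yaw",np.degrees(np.arctan2(-t[0],t[1])).round(1))
line("grip inner top",(303,470),(438,460),.041)
line("grip outer foot",(303,515),(440,503),.005)
line("board front",(280,530),(466,513),.003)
line("bar rear top",(205,308),(510,288),.043)
line("feet rear",(155,288),(555,257),.003)
line("feet front",(165,380),(562,350),.003)
line("board left",(280,530),(262,320),.005);line("board right",(466,513),(445,313),.005)
H=np.zeros((16,24))
for n in("top","scene"):
    im,d,K,C=load(n);P=cloud(d,K,C)[d>0]
    i=((P[:,0]-.1)/.05).astype(int);j=((.75-P[:,1])/.05).astype(int)
    k=(i>=0)&(i<16)&(j>=0)&(j<24)&(P[:,0]>.1)&(P[:,1]<.75)
    np.maximum.at(H,(i[k],j[k]),P[k,2])
print("cols y .725 down to -.425 (cm)");
for i in range(15,-1,-1): print("%.3f"%(.125+.05*i),(H[i]*100).round().astype(int))
E
```

```text
grip inner top [ 0.5713 -0.0984  0.041 ] [ 0.5716 -0.1593  0.041 ] mid [ 0.5715 -0.1289  0.041 ] yaw 0.2
grip outer foot [ 0.5566 -0.0967  0.005 ] [ 0.5577 -0.1604  0.005 ] mid [ 0.5571 -0.1286  0.005 ] yaw 1.0
board front [ 0.5506 -0.0856  0.003 ] [ 0.5524 -0.1721  0.003 ] mid [ 0.5515 -0.1289  0.003 ] yaw 1.2
bar rear top [ 0.6487 -0.059   0.043 ] [ 0.6482 -0.1981  0.043 ] mid [ 0.6485 -0.1286  0.043 ] yaw -0.2
feet rear [ 0.67   -0.0342  0.003 ] [ 0.6716 -0.224   0.003 ] mid [ 0.6708 -0.1291  0.003 ] yaw 0.5
feet front [ 0.6253 -0.0365  0.003 ] [ 0.6264 -0.2233  0.003 ] mid [ 0.6258 -0.1299  0.003 ] yaw 0.3
board left [ 0.5503 -0.0857  0.005 ] [ 0.6504 -0.0837  0.005 ] mid [ 0.6004 -0.0847  0.005 ] yaw 91.1
board right [ 0.5521 -0.172   0.005 ] [ 0.6477 -0.1698  0.005 ] mid [ 0.5999 -0.1709  0.005 ] yaw 91.3
cols y .725 down to -.425 (cm)
0.875 [ 0  0  0  0  0  0  0  0  0  0  0  1  9  7 41 10 10 10 10 10 10 10 11 12]
0.825 [ 0  0  0  0  0  0  0  0  0  1  0  1  9 46 49  9  0  0 10  1 10 10 11 12]
0.775 [ 0  0  0  0  0  0  0  1  1  7  7  0 57 55 50  0  1  0  0  0  0  0 11 12]
0.725 
[... 333 characters left out ...]
 0  0 20 25 31 36  1  1  2  1  1  0  0  0  0  3  2  1 11 12]
0.475 [ 0  0  0  0  0  0 47 47 47  1 15 11  1  1  0  0  0  0  0  3  3  2 11 12]
0.425 [ 0  0  0  0  0  0 47 13  0 10 15 11  1  0  0  0  0  0  0  0  2  2  0 12]
0.375 [ 0  0  0  0  0  0  0  0  0  0  7  0  0  0  0  0  0  0  0  0  0  0 11 48]
0.325 [ 0  0  0  0  0  0  0  0  0  0  0  0  0  0  0  0  0  0  0  0  0  0  0 47]
0.275 [ 0  0  0  0  0  0  0  0  0  0  0  0  0  0  0  0  0  0  0  0  0  0  0 45]
0.225 [ 0  0  0  0  0  0  0  0  0  0  0  0  0  0  0  0  0  0  0  0  0  0  0 45]
0.175 [ 0  0  0  0  0  0  0  0  0  0  0  0  0  0  0  0  0  0  0  0  0  0  0 45]
0.125 [ 0  0  0  0  0  0  0  0  0  0  0  0  0  1  2  1  1  0  0  0  0  0  0 35]
```

```bash
cat >> h.py <<'E'
def rel(p,yaw):  # p world target, yaw of tool y from world x (deg) -> tool shift mm, rotvec
    o=r.get_obs();M=R.from_rotvec(o["orientation"]).as_matrix()
    a=np.radians(yaw);Y=np.array([np.cos(a),np.sin(a),0]);Z=np.array([0,0,-1.]);T=np.c_[np.cross(Y,Z),Y,Z]
    return (M.T@(np.array(p)-o["tcp_pos"])*1e3).round(1),R.from_matrix(M.T@T).as_rotvec().round(3)
E
python3 - <<'E'
from h import *
W=np.array([[.301,.604,63.5],[.207,.415,63.5],[.34,.31,42],[.44,.13,17],[.47,-.03,2],[.53,-.129,0]])
s=np.r_[0,np.cumsum(np.hypot(*np.diff(W[:,:2],axis=0).T))];print(s)
for q in np.linspace(0,s[-1],17)[1:]:
    p=[np.interp(q,s,W[:,k]) for k in range(3)];print(np.round(p,3),*rel([p[0],p[1],.23],p[2]))
print(r.camera_model("wrist")["T_tool_cam"])
E
```

```text
[0.         0.21108529 0.38053735 0.58644995 0.74923816 0.86500085]
[ 0.277  0.556 63.5  ] [  0.3 -53.7   0.5] [-0.002  0.    -0.   ]
[ 0.253  0.507 63.5  ] [   0.2 -107.8    0.6] [-0.002  0.    -0.   ]
[ 0.229  0.459 63.5  ] [ 1.000e-01 -1.618e+02  7.000e-01] [-0.002  0.    -0.   ]
[ 0.211  0.412 62.845] [  -5.  -211.8    0.8] [-0.002  0.     0.011]
[ 0.253  0.378 55.985] [ -57.9 -222.8    0.8] [-0.002  0.     0.131]
[ 0.296  0.345 49.126] [-110.8 -233.8    0.8] [-0.002  0.     0.251]
[ 0.338  0.311 42.266] [-163.8 -244.9    0.8] [-0.002  0.     0.37 ]
[ 0.365  0.265 35.691] [-208.7 -274.7    0.9] [-0.002  0.001  0.485]
[ 0.391  0.217 29.127] [-253.3 -305.2    0.9] [-0.002  0.001  0.6  ]
[ 0.418  0.17  22.564] [-297.9 -335.8    1. ] [-0.002  0.001  0.714]
[ 0.442  0.122 16.241] [-340.6 -368.3    1.1] [-0.002  0.001  0.825]
[ 0.451  0.069 11.259] [-373.3 -411.4    1.1] [-0.001  0.001  0.912]
[0.461 0.016 6.278] [-405.9 -454.5    1.2] [-0.001  0.001  0.998]
[ 0.474 -0.037  1.868] [-440.4 -495.6    1.3] [-1.000e-03  1.000e-03  1.075e+00]
[ 0.502 -0.083  0.934] [-486.1 -524.4    1.3] [-1.000e-03  1.000e-03  1.092e+00]
[ 0.53  -0.129  0.   ] [-531.8 -553.3    1.4] [-1.000e-03  1.000e-03  1.108e+00]
[[ 5.79917071e-04 -9.64046652e-01 -2.65732417e-01  6.66316102e-02]
 [ 9.99999803e-01  6.23009649e-04 -7.78731108e-05 -1.22864557e-03]
 [ 2.40627172e-04 -2.65732319e-01  9.64046823e-01 -1.42146610e-01]
 [ 0.00000000e+00  0.00000000e+00  0.00000000e+00  1.00000000e+00]]
```

{"fn": "play_rows", "kwargs": {"deltas": [[85,[0,-54,0],[0,0,0]],[85,[0,-108,0],[0,0,0]],[85,[0,-162,0],[0,0,0]],[85,[-5,-212,0],[0,0,0.01]],[85,[-58,-223,0],[0,0,0.13]],[85,[-111,-234,0],[0,0,0.25]],[85,[-164,-245,0],[0,0,0.37]],[85,[-164,-245,0],[0,0,0.37]]]}}

```text
clock: 1.1
tcp_pos: [0.3413, 0.3078, 0.2308]
orientation: [1.282, 2.867, -0.004]
contact_force: [-0.6, 0.7, 0.7]
grip_width: 0.0849
```

```bash
python3 - <<'E'
from h import *
for p in [[.365,.265,35.7],[.391,.217,29],[.418,.17,22.5],[.442,.122,16],[.451,.069,11],[.461,.016,6],[.474,-.037,1.9],[.51,-.09,0]]: print(*rel([p[0],p[1],.23],p[2]))
E
```

```text
[-47.7 -10.9   0.9] [-0.002  0.002  0.106]
[-100.8  -23.5    1. ] [-0.001  0.002  0.223]
[-153.8  -34.7    1.1] [-0.001  0.002  0.337]
[-205.6  -48.8    1.2] [-0.001  0.002  0.45 ]
[-251.1  -77.4    1.4] [-0.001  0.002  0.538]
[-297.3 -105.3    1.5] [-0.001  0.002  0.625]
[-345.4 -130.9    1.6] [-0.001  0.002  0.696]
[-409.  -139.4    1.8] [-0.001  0.002  0.73 ]
```

{"fn": "play_rows", "kwargs": {"deltas": [[85,[-48,-11,0],[0,0,0.106]],[85,[-101,-24,0],[0,0,0.22]],[85,[-154,-35,0],[0,0,0.335]],[85,[-206,-49,0],[0,0,0.45]],[85,[-251,-77,0],[0,0,0.54]],[85,[-297,-105,0],[0,0,0.625]],[85,[-345,-131,0],[0,0,0.696]],[85,[-405,-138,0],[0,0,0.73]]]}}

```text
clock: 2.1
tcp_pos: [0.5079, -0.0863, 0.2317]
orientation: [2.221, 2.222, -0.001]
contact_force: [1.8, 1.0, 0.2]
grip_width: 0.0851
```

{"fn": "play_rows", "kwargs": {"deltas": [[60,[-8,0,0],[0,0,0.0]],[60,[-8,0,0],[0,0,0.0]]]}}

```text
clock: 2.35
tcp_pos: [0.5074, -0.0938, 0.2312]
orientation: [-2.22, -2.221, 0.003]
contact_force: [-0.5, 0.1, -0.3]
grip_width: 0.0602
```

```bash
python3 - <<'E'
from h import *
im,*_=shot("wrist"); cv2.imwrite("pics/w1.png",im[...,::-1]); o=r.get_obs(); print(o["tcp_pos"],o["clock"],R.from_rotvec(o["orientation"]).as_matrix().round(3))
E
```

```text
[ 0.50733577 -0.09286631  0.23122905] 2.4 [[-0.002  1.    -0.002]
 [ 1.     0.002  0.   ]
 [ 0.    -0.002 -1.   ]]
```

View pics/w1.png

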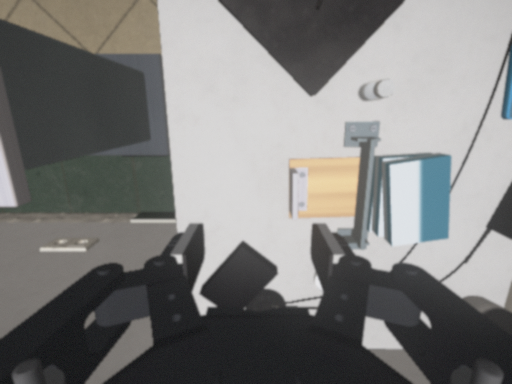

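In the wrist view the grip is at columns 291–308, rows 167–218. The bar is at about column 365, with the stack behind it.

```bash
python3 - <<'E'
from h import *
im,d,K,C=load("wrist");P=cloud(d,K,C)
for v in (180,193,206): print(v,[(u,int(im[v,u].mean()),round(1e3*P[v,u,2]),round(1e3*P[v,u,0])) for u in range(287,313)])
for u in(303,):print([(v,int(im[v,u].mean()),round(1e3*P[v,u,2]),round(1e3*P[v,u,1])) for v in list(range(162,174))+list(range(212,223))])
print([(u,int(im[193,u].mean()),round(1e3*P[193,u,2]),round(1e3*P[193,u,0])) for u in range(352,384)])
E
```

```text
180 [(287, 205, -1, 550), (288, 188, 0, 551), (289, 155, 4, 552), (290, 127, 16, 552), (291, 130, 27, 552), (292, 160, 39, 552), (293, 199, 42, 553), (294, 213, 41, 554), (295, 216, 40, 555), (296, 214, 39, 557), (297, 211, 41, 558), (298, 207, 40, 559), (299, 211, 5, 566), (300, 213, 7, 567), (301, 214, 6, 569), (302, 211, 5, 570), (303, 212, 7, 571), (304, 212, 6, 573), (305, 213, 7, 574), (306, 214, 7, 576), (307, 215, 5, 577), (308, 209, 5, 579), (309, 205, 4, 580), (310, 206, 5, 582), (311, 205, 5, 583), (312, 205, 4, 585)]
193 [(287, 205, -1, 550), (288, 188, 0, 552), (289, 155, 3, 553), (290, 128, 16, 553), (291, 132, 28, 552), (292, 165, 39, 552), (293, 199, 40, 554), (294, 214, 40, 555), (295, 216, 40, 556), (296, 213, 40, 557), (297, 209, 42, 558), (298, 207, 41, 560), (299, 212, 7, 567), (300, 213, 7, 568), (301, 212, 7, 570), (302, 212, 7, 571), (303, 213, 7, 572), (304, 213, 5, 574), (305, 215, 7, 575), (306, 211, 6, 577), (307, 206, 6, 578), (308, 199, 5, 580), (309, 196, 5, 581), (310, 196, 6, 582), (311, 195, 5, 584), (312, 195, 5, 586)]
206 [(287, 205, 1, 551), (288,
[... 940 characters left out ...]
(221, 213, -1, -183), (222, 212, 1, -183)]
[(352, 188, 4, 643), (353, 188, 4, 645), (354, 186, 6, 646), (355, 180, 4, 648), (356, 156, 6, 648), (357, 117, 13, 647), (358, 94, 17, 647), (359, 93, 20, 647), (360, 91, 25, 647), (361, 92, 29, 646), (362, 90, 30, 647), (363, 91, 35, 647), (364, 98, 37, 647), (365, 120, 41, 647), (366, 144, 41, 648), (367, 153, 42, 649), (368, 150, 42, 650), (369, 141, 43, 651), (370, 116, 16, 664), (371, 100, 20, 664), (372, 94, 23, 664), (373, 103, 27, 663), (374, 108, 31, 663), (375, 113, 33, 663), (376, 107, 35, 663), (377, 98, 39, 663), (378, 95, 42, 663), (379, 117, 44, 663), (380, 163, 48, 663), (381, 196, 49, 663), (382, 185, 50, 664), (383, 147, 53, 664)]
```

{"fn": "play_rows", "kwargs": {"deltas": [[45,[-18,25,30],[0,0,0]],[45,[-37,49,60],[0,0,0]],[45,[-37,49,110],[0,0,0]],[45,[-37,49,150],[0,0,0]],[45,[-37,49,170],[0,0,0]],[45,[-37,49,170],[0,0,0]]]}}

```text
clock: 3.15
tcp_pos: [0.5555, -0.1283, 0.0605]
orientation: [-2.215, -2.223, 0.003]
contact_force: [0.8, 0.0, 0.5]
grip_width: 0.0451
```

```bash
python3 - <<'E'
from h import *
im,d,K,C=shot("wrist"); cv2.imwrite("pics/w2.png",im[...,::-1]);print(rel([.5565,-.13,.014],0.3))
E
```

```text
(array([-1.1,  0.2, 47.7]), array([-0.002, -0.001, -0.002]))
```

View pics/w2.png

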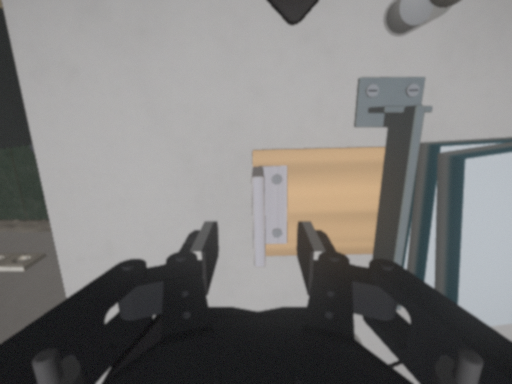

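The grip's top edge (column 258) sits midway between the fingertips (213 and 301). I'll descend and close.

{"fn": "play_rows", "kwargs": {"deltas": [[45,[-1,0,20],[0,0,0]],[45,[-1,0,38],[0,0,0]],[45,[-1,0,46],[0,0,0]],[45,[-1,0,46],[0,0,0]]]}}

```text
clock: 3.7
tcp_pos: [0.5558, -0.13, 0.0149]
orientation: [-2.216, -2.223, 0.003]
contact_force: [-0.2, 0.2, 1.1]
grip_width: 0.0451
```

{"fn": "play_rows", "kwargs": {"deltas": [[20,[0,0,0],[0,0,0]],[12,[0,0,0],[0,0,0]],[5,[0,0,0],[0,0,0]],[5,[0,0,0],[0,0,0]],[5,[0,0,0],[0,0,0]],[5,[0,0,0],[0,0,0]]], "squeeze": 25}}

```text
clock: 4.45
tcp_pos: [0.5562, -0.1299, 0.0154]
orientation: [-2.216, -2.224, 0.002]
contact_force: [-0.7, 0.4, 5.2]
grip_width: 0.0074
```

{"fn": "play_rows", "kwargs": {"deltas": [[5,[0,-2,0],[0,0,0]],[5,[0,-4,0],[0,0,0]],[5,[0,-6,0],[0,0,0]],[5,[0,-8,0],[0,0,0]],[5,[0,-10,0],[0,0,0]],[5,[0,-12,0],[0,0,0]],[5,[0,-14,0],[0,0,0]],[5,[0,-16,0],[0,0,0]]]}}

```text
clock: 5.45
tcp_pos: [0.5408, -0.13, 0.0155]
orientation: [-2.217, -2.225, 0.001]
contact_force: [4.3, -0.1, -3.9]
grip_width: 0.0072
```

{"fn": "play_rows", "kwargs": {"deltas": [[5,[0,-3,0],[0,0,0]],[5,[0,-6,0],[0,0,0]],[5,[0,-9,0],[0,0,0]],[5,[0,-12,0],[0,0,0]],[5,[0,-15,0],[0,0,0]],[5,[0,-18,0],[0,0,0]],[5,[0,-21,0],[0,0,0]],[5,[0,-24,0],[0,0,0]]]}}

```text
clock: 6.45
tcp_pos: [0.5173, -0.1302, 0.0157]
orientation: [2.218, 2.225, 0.0]
contact_force: [6.2, 0.6, -4.6]
grip_width: 0.0076
```

```bash
python3 - <<'E'
from h import *
a,*_=shot("top"); b,*_=shot("scene")
f=lambda i,s:cv2.resize(i[s],(400,300),interpolation=cv2.INTER_CUBIC)
cv2.imwrite("pics/m1.png",np.hstack([f(a,np.s_[110:230,170:330]),f(b,np.s_[140:230,190:310])])[...,::-1])
print(r.get_obs()["tcp_pos"],r.get_obs()["contact_force"])
E
```

```text
[ 0.51679862 -0.13023337  0.01557992] [ 4.49412627  0.09680383 -3.01244123]
```

View pics/m1.png

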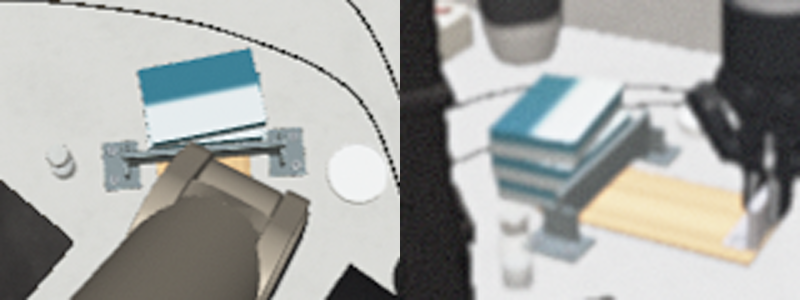

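The stack now rests against the bar and is still upright, and the board is sliding through. I'll keep pulling.

{"fn": "play_rows", "kwargs": {"deltas": [[5,[0,-3,0],[0,0,0]],[5,[0,-6,0],[0,0,0]],[5,[0,-9,0],[0,0,0]],[5,[0,-12,0],[0,0,0]],[5,[0,-15,0],[0,0,0]],[5,[0,-18,0],[0,0,0]],[5,[0,-21,0],[0,0,0]],[5,[0,-24,0],[0,0,0]]]}}

```text
clock: 7.55
tcp_pos: [0.492, -0.1303, 0.0155]
orientation: [-2.217, -2.224, 0.001]
contact_force: [1.3, 0.6, -1.1]
grip_width: 0.0077
```

{"fn": "play_rows", "kwargs": {"deltas": [[5,[0,-2,0],[0,0,0]],[5,[0,-4,0],[0,0,0]],[5,[0,-6,0],[0,0,0]],[5,[0,-8,0],[0,0,0]],[5,[0,-10,0],[0,0,0]],[5,[0,-12,0],[0,0,0]],[5,[0,-14,0],[0,0,0]],[5,[0,-16,0],[0,0,0]]]}}

```text
clock: 8.55
tcp_pos: [0.4757, -0.1304, 0.0155]
orientation: [-2.217, -2.224, 0.001]
contact_force: [0.6, -1.1, -2.4]
grip_width: 0.0077
```

{"fn": "play_rows", "kwargs": {"deltas": [[5,[0,-3,0],[0,0,0]],[5,[0,-6,0],[0,0,0]],[5,[0,-9,0],[0,0,0]],[5,[0,-12,0],[0,0,0]],[5,[0,-15,0],[0,0,0]],[5,[0,-18,0],[0,0,0]],[5,[0,-21,0],[0,0,0]],[5,[0,-24,0],[0,0,0]]]}}

```text
clock: 9.55
tcp_pos: [0.4515, -0.1305, 0.0155]
orientation: [-2.217, -2.224, 0.001]
contact_force: [1.1, -0.5, -2.3]
grip_width: 0.0074
```

```bash
python3 - <<'E'
from h import *
a,*_=shot("top"); b,*_=shot("scene")
f=lambda i,s:cv2.resize(i[s],(400,300),interpolation=cv2.INTER_CUBIC)
cv2.imwrite("pics/m2.png",np.hstack([f(a,np.s_[110:230,170:330]),f(b,np.s_[140:230,190:310])])[...,::-1])
o=r.get_obs();print(o["tcp_pos"],o["contact_force"],o["joints"])
E
```

```text
[ 0.45104589 -0.13042018  0.01548003] [-1.63997598 -0.5116532  -0.6921002 ] [-0.18823981  0.52981555  0.41641064  2.20999919 -0.45419001  0.48512443
  0.58728293]
```

View pics/m2.png

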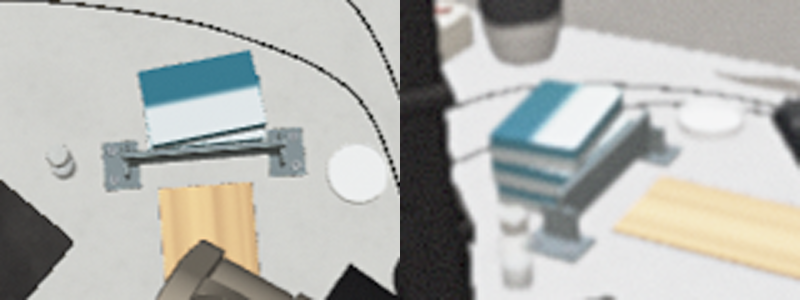

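The board is out, with its tail about 20 mm in front of the bar, and the stack is upright. I'll release and rise.

{"fn": "play_rows", "kwargs": {"deltas": [[15,[0,0,0],[0,0,0]],[35,[0,0,0],[0,0,0]],[45,[0,0,0],[0,0,0]],[45,[0,0,0],[0,0,0]],[45,[0,0,-15],[0,0,0]],[45,[0,0,-50],[0,0,0]],[45,[0,0,-90],[0,0,0]],[45,[0,0,-140],[0,0,0]]]}}

```text
clock: 10.65
tcp_pos: [0.4507, -0.1306, 0.1571]
orientation: [-2.217, -2.222, 0.003]
contact_force: [0.9, -0.0, 0.1]
grip_width: 0.0448
```

{"fn": "play_rows", "kwargs": {"deltas": [[45,[50,0,-40],[0,0,0]],[45,[100,0,-60],[0,0,0]],[45,[150,0,-60],[0,0,0]],[45,[150,0,-60],[0,0,0]],[45,[150,0,-60],[0,0,0]]]}}

```text
clock: 11.28
tcp_pos: [0.4503, 0.0187, 0.2176]
orientation: [-2.217, -2.222, 0.003]
contact_force: [-0.4, -0.6, -0.5]
grip_width: 0.0451
```

```bash
python3 - <<'E'
from h import *
a,d,K,C=shot("top"); b,*_=shot("scene")
f=lambda i,s:cv2.resize(i[s],(400,300),interpolation=cv2.INTER_CUBIC)
cv2.imwrite("pics/m3.png",np.hstack([f(a,np.s_[110:290,150:390]),f(b,np.s_[140:230,190:310])])[...,::-1])
o=r.get_obs();print(o["clock"],o["tcp_pos"],o["contact_force"])
P=cloud(d,K,C);h=cv2.cvtColor(a,cv2.COLOR_RGB2HSV)
m=(h[...,0]>8)&(h[...,0]<28)&(h[...,1]>70)&(P[...,0]>.4)&(P[...,0]<.68)&(P[...,1]<-.05)&(P[...,1]>-.2)
Q=P[m];print("board x",Q[:,0].min(),Q[:,0].max(),"z pct",np.percentile(Q[:,2],[5,50,95]))
for lo,hi in((.43,.53),(.53,.64)): print(np.median(Q[(Q[:,0]>lo)&(Q[:,0]<hi),2]))
s=(P[...,2]>.055)&(P[...,0]>.65)&(P[...,0]<.76)&(P[...,1]<-.06)&(P[...,1]>-.2)
A=np.c_[P[s][:,:2]-P[s][:,:2].mean(0),np.ones(s.sum())];print("top plane slope,z",np.linalg.lstsq(A,P[s][:,2],rcond=None)[0].round(4))
E
```

```text
11.375 [0.45035982 0.01789769 0.21733448] [ 0.421486    0.13519085 -0.18755904]
board x 0.4479323075740982 0.6238350597418282 z pct [-0.00155063  0.00197758  0.00548003]
0.0020530814180126367
0.0019319308852445705
top plane slope,z [0.0069 0.0015 0.0628]
```

View pics/m3.png

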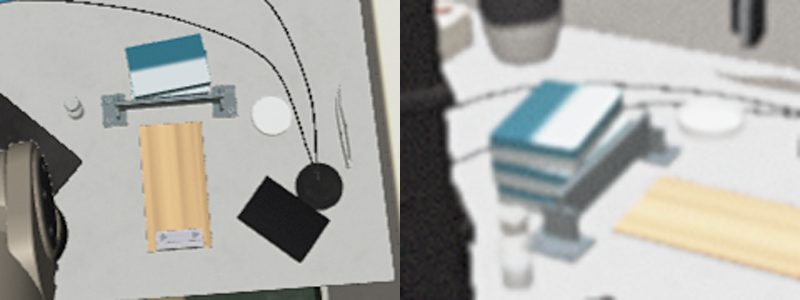

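```bash
python3 -c "
from bench import r
print(r.hand_in())"
```

```text
the job is handed in; nothing more can be done
None
```

I gripped the board by its upturned grip and drew it about 105 mm straight out under the bracket. Then I released it, moved the arm clear, and handed in with the robot clock at about 11.4 s of the 42 s allowed.

**Board:** it lies flat, with the same height at front and rear. It spans x = 0.448 to 0.624, wholly in front of the bar, whose front face is at about 0.647.

**Boxes:** the stack rests on the desk behind the bracket and is still upright. Its top is level (slope under 0.01) and reads 62.8 mm, or about 66 mm after allowing for the top camera reading roughly 3 mm low. The top box still sits at the slight twist it had at the start.

**Other things:** in the last pictures the vial, petri dish and tweezers look unmoved. The bottle was not in those crops; the arm passed above it with room to spare. The highest force reading at the end of any move was under 10 N.

No check failed. The only disagreement was that roughly 3 mm low reading from the top camera, which put the board's upper face at 2 mm instead of 5 mm.

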